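Knock the stuck cover out of its trial nest

TASK

The little steel cover is stuck flush in its aluminium nest. Take the C-shaped knockout frame by its upright handle, bring its rod under the nest, feel gently for the knockout hole, and push the rod up through it until the cover stands about 12 mm proud of the nest, still sitting upright in its pocket (a slight lean is fine). Then draw the frame out and leave it standing on the desk clear of the nest; never touch the cover with the gripper, press hard against the nest or shift the other things on the desk.

Things in the scene. Friction and masses are not known exactly. Their poses are not given: they have to be found in the camera images.
- nest: Aluminium nest fixed on the desk, a bridge on two legs: 50 mm along its x, 100 mm along its y (146 mm with its 8 mm high foot flanges), 94 mm high. Origin: centre of its footprint at desk height, z up. The gap under it is open right through along x: 70 mm wide in y between the legs, 58 mm high. More than 40 N between the frame and the nest (all touching edges added up) damages it: keep well below.
- nest_under (a point): Centre of the nest's flat steel underside, 58 mm above the desk (nest's axes). The plate is 6 mm thick and has one knockout hole, 18 mm along x by 13 mm along y: its centre is at x = 0 but anywhere from -8 to +8 mm along y from this point, different every time. It cannot be seen and no reading gives it: find it by feel. Above the plate a wider slot leads on to the cover.
- nest_floor (a point): Centre of the floor of the nest's open-topped pocket, 70 mm above the desk, where the cover's underside starts. The pocket is 32 mm (x) by 51 mm (y), 24 mm deep. Four spring plungers near the top of its long walls grip the cover with roughly 8 to 16 N of friction all the way up and hold it wherever it is left, up to 17 mm raised.
- cover_mid (a point): The stuck part: steel cover, 30 mm (x) by 50 mm (y) by 24 mm high, with a round boss 20 mm wide and 5 mm high on its top; about 0.12 kg. This point is the centre of its 24 mm block; it starts at the centre of the pocket, 82 mm above the desk, the block's top flush with the nest's top. Its axes start along the nest's, z up.
- knockout_grip (a point): Handle of the loose steel knockout frame (0.4 kg): upright black square post, 22 x 22 mm, 46 mm tall; this point is its centre, 137 mm above the frame's underside. The frame stands on its foot and is a C seen from the side; its +x points from the spine to the open mouth of the C, z up. Handle and rod share one vertical axis; the upper arm below the handle spans 104 to 114 mm above the foot's underside.
- knockout_tip (a point): Top end of the frame's round steel rod, 10 mm thick, 30 mm tall above the foot, straight below the handle: middle of its flat top, 40 mm above the foot's underside, 97 mm below the handle's centre, 64 mm below the upper arm. The foot is 40 mm along y, 10 mm thick, from 62 mm behind to 20 mm ahead of the rod's axis along x; the spine (24 mm wide) is 46 to 58 mm behind it.
- spigot: Bystander: turned steel spigot, 32 mm wide, 42 mm tall, loose. Origin: centre of its underside.
- cap: Bystander: round aluminium cap, 80 mm wide, 48 mm tall, loose. Origin: centre of its underside.
- pencup: Bystander: black pen cup, 76 mm wide, 95 mm tall (pens to 155 mm), loose. Origin: centre of its underside.
- mouse: Bystander: computer mouse on its mat, 100 x 58 mm, 30 mm tall. Origin: centre of its underside.
Not all that is in view belongs to the job. Of the things that look like the part that bears knockout_grip, the larger one is meant.

How it is judged (in metres and radians):
On the way, in this order (a step that is already met when the one before it is completed fails the run):
1. the rod stands in the knockout hole under the nest (z of knockout_tip in the frame of nest between 0.061 and 0.09 m and horizontal distance between knockout_tip and nest below 0.016 m), for 0.1 s.
2. the rod has pushed the cover at least 8 mm up (z of cover_mid in the frame of nest above 0.09 m and z of knockout_tip in the frame of nest above 0.075 m and horizontal distance between knockout_tip and nest below 0.016 m), for 0.1 s.
At the end, for the whole second after the job is handed in: the cover stands 8 to 17 mm above its stuck height, in its pocket (centre within 6 mm of the nest's axis, tilted less than 0.2 rad) and at rest; the frame stands upright on the desk, released and at rest, its rod more than 55 mm from the nest's centre and no part of it touching the nest (z of cover_mid in the frame of nest between 0.09 and 0.099 m and horizontal distance between cover_mid and nest below 0.006 m and angle between cover_mid's own z axis and vertical below 0.2 rad and linear speed of each of cover, knockout below 0.01 m/s and height (world z) of knockout_tip between 0.036 and 0.044 m and angle between knockout_tip's own z axis and vertical below 0.08 rad and horizontal distance between knockout_tip and nest above 0.055 m and contact force between knockout and nest below 0.1 N).
It fails at once if the frame presses or knocks the nest with more than 40 N (contact force between knockout and nest above 40 N).
It fails at once if the gripper touches the cover (contact force between the fingers and cover above 0.5 N).
It fails at once if a bystander is shifted by more than 20 mm (distance of any of spigot, cap, pencup, mouse from where it was at the start of the episode above 0.02 m).
It also fails if it takes over 72 s, if anything falls off the work surface, if the arm or the gripper's body presses on something with over 40 N, if the wrist force passes 120 N, or if a joint passes its speed limit or range.

ROBOT

A 6-joint arm with a two-finger parallel gripper is mounted at the origin on the work surface. World frame = base frame: x ahead of the robot, y to its left, z up, the work surface at z = 0. Lengths are in mm, angles in rad, forces in N, time in s.
With the tool pointing down it reaches from about 400 to 925 mm from the base axis. Payload 12.5 kg.
Tool frame: the origin (TCP) lies at the very end of the fingers, on their centre line; the grasp point (between the pads) lies 19 mm behind it (env.grip_point_offset is the distance from the TCP to the grasp point, in mm); z points along the fingers, y is the direction in which the jaws open and shut (so a half turn about z gives the same grasp; the last joint's range is limited). The gripper opens to 95 mm and grips with 3 to 60 N. Pads are 20 mm wide; open, the fingers measure 119 mm over their backs; the gripper's body (75 mm by 180 mm) begins 59 mm behind the grasp point.
Start: joints at [1.144, 0.491, 1.559, -0, 1.092, -0.106], TCP at [197.062, 593.139, 214.661] pointing down, gripper open.
Joint ranges: [-3.1, 3.1], [-0.84, 2.19], [0.05, 2.79], [-1.13, 4.28], [0.06, 2.93], [-2.69, 2.69]. Speed limits (rad/s): [2.22, 2.22, 2.79, 3.14, 3.14, 3.14].

INTERFACE

Orientations are given as [roll, pitch, yaw] about the fixed x, y, z axes, in that order (R = Rz(yaw) Ry(pitch) Rx(roll)).
In Python, from cell import env gives the robot as it stands.
- The arm moves only by the tool drive_tool, never from a script. Its argument "commands" is a list of rows, each an object of numbers: "dx", "dy", "dz": the shift along the world's x, y, z in mm; "yaw": the turn about the world's z in degrees. In form: [{"dx": .., "dy": .., "dz": .., "yaw": ..}, ...]. A call has 1 to 5 rows; each row shifts and turns the commanded pose from where the row before left it; what a row does not reach is not made up. A row lasts 1/12 s, in which the tool goes at most 41.7 mm and 7.16 degrees, less where a joint would pass 70% of its speed; a pose out of reach is approached as far as the arm can. A call with a gripper value outside its range is refused whole. "grip" is the opening, from 0 (shut) to 1 (fully open), set as the call begins (left out, the last holds). The fingers move at their own pace and stop on an object; the grip force is fixed at half the most. Time passes only in rows, so rows that do not move let the fingers close. It gives the time, the measured TCP pose, the force and the opening at its end, in the units of the state.
- env.state(): the state, without advancing time (a new reading comes with each control period).
- env.read_camera(name): name is "scene" or "top" or "wrist"; returns the picture (384x512x3 uint8, red, green, blue); there is no depth.
- env.calibration(name): a dict with "intrinsics" (3x3 intrinsics, pixels), "rvec" (rotation vector, rad) and "tvec" (3), from world to camera coordinates, as OpenCV has them. Camera axes: x right, y down, z forward; pixel columns grow to the right and rows downward; lengths in mm; the calibration is good to about 2 mm. A picture is of the moment at which its call begins: read the wrist's pose just before it. calibration takes no time and is no camera call; for the wrist camera it gives the pose at the moment of the call.
- env.job_done(): hands the job in, once; it reports no verdict.
Trained networks look in the newest picture that a camera, given by its name, has taken for a name from the list of things; names that differ only in an ending like _2 or _b are one class to them, and where a whole thing is asked for, a point or a joint stands for the part that bears it (a point fixed in the world has none). Each returns a list of dicts, best first, with "conf" (0 to 1); they miss things now and then, are a little off and sometimes report something else, mostly with a low value. They report only what shows in the picture. A call takes as long as a camera call. They do not tell look-alikes from the thing itself.
- env.trace(query, camera): "pixels" (384x512 bool, what is visible of it) and "pixel" ([column, row] in pixels, amid what is visible of it).
- env.place_of(query, camera): "pixel" ([column, row] in pixels: a listed point, or the origin of a listed thing).
The state is a dict: "t": time; "joints": joint angles; "qvel": joint speeds; "tau": joint torques, N m; "eef_pos": TCP position; "tcp_rot": TCP orientation; "ft_force": force on the tool from outside, world axes, zero at the start; "moment": the same for the moment, N m; "opening": opening from 0.0 (shut) to 1.0 (fully open).
Only numpy, scipy, OpenCV 4.12 (cv2) and the standard library are available. Lean on these libraries where they do the work, as an engineer would, in place of code of your own. Each camera call takes 0.05 s, during which the arm holds its last target.

## Working session

There is one attempt and no reset: what is moved stays moved. The work goes in short steps, Python scripts to look and compute and a tool call to move; the robot and the scene stay as the last step left them, time stands still between calls to the robot, and variables do not carry over. Pictures are saved under pics/ and viewed, and the job is handed in when it is done.

Besides the shell and the picture viewer there is one more tool, called after "Emit:" as name(argument=value, ...), one argument or row to a line, values as JSON. drive_tool: Moves the arm, as the interface text tells. Its arguments: {"type":"object","properties":{"commands":{"type":"array"},"grip":{"type":"number"}},"required":["commands"]}

```bash
ls; mkdir -p pics; cat > h.py <<'E'
import numpy as np, cv2
from cell import env
def cal(n):
    c=env.calibration(n); return np.array(c["intrinsics"],float),np.array(c["rvec"],float).ravel(),np.array(c["tvec"],float).ravel()
def ray(n,px,z):
    K,r,t=cal(n); R=cv2.Rodrigues(r)[0]
    d=R.T@np.linalg.solve(K,[px[0],px[1],1]); o=-R.T@t
    return o+d*(z-o[2])/d[2]
def proj(n,P):
    K,r,t=cal(n); return cv2.projectPoints(np.array(P,float).reshape(-1,3),r,t,K,None)[0].reshape(-1,2)
E
python3 - <<'E'
from h import *
for n in("scene","top","wrist"):
    im=env.read_camera(n); cv2.imwrite(f"pics/{n}0.png",cv2.cvtColor(im,cv2.COLOR_RGB2BGR))
    K,r,t=cal(n); print(n,(-cv2.Rodrigues(r)[0].T@t).round())
Z={"nest":0,"nest_under":58,"cover_mid":82,"knockout_grip":137,"knockout_tip":40,"spigot":0,"cap":0,"pencup":0,"mouse":0}
for q,z in Z.items():
    for n in("scene","top"):
        for d in env.place_of(q,n)[:4]:
            print(q,n,round(d["conf"],2),np.round(d["pixel"],1),ray(n,d["pixel"],z).round(1)[:2])
s=env.state();print(s)
E
```

```text
pics
scene [1334.  469. 1014.]
top [ 524.  -21. 1347.]
wrist [116. 619. 385.]
nest scene 0.76 [280.2 232.7] [627.8 132.8]
nest scene 0.15 [280.7 219.8] [574.7 105.3]
nest top 0.89 [179.9 197.4] [612.1 148.3]
nest_under scene 0.75 [283.6 221.8] [620.6 139. ]
nest_under top 0.63 [180.5 195.7] [613.1 139.4]
cover_mid scene 0.49 [284.2 218.6] [625.1 142.3]
cover_mid top 0.64 [178.4 194.8] [613.9 142.2]
knockout_grip scene 0.96 [217.2 155.9] [ 528.9 -206.1]
knockout_grip scene 0.67 [202.5 172.4] [ 632.6 -196.7]
knockout_grip top 0.87 [298.4 227. ] [ 526.  -180.4]
knockout_grip top 0.77 [313.9 199. ] [ 599.9 -221.8]
knockout_grip top 0.62 [182.3 195.4] [608.5 124.8]
knockout_tip scene 0.93 [224.1 172.6] [ 509.7 -194.9]
knockout_tip scene 0.74 [227.5 232.8] [752.4  -7.5]
knockout_tip scene 0.36 [280.7 218.2] [598.2 116.1]
knockout_tip top 0.77 [310.4 202.1] [ 597.1 -227.8]
knockout_tip top 0.6 [299.5 225.4] [ 530.7 -196.3]
spigot scene 0.61 [253.1 218.6] [623.9  15.7]
spigot top 0.45 [228.1 191.4] [630.1   7.6]
cap scene 0.81 [229.6 232.8] [724.5 -20.7]
cap top 0.89 [235.3 161.7] [717.9 -13
[... 179 characters left out ...]
438.2]
mouse top 0.61 [380.6 245.5] [ 472.6 -439.2]
{'t': 1.05, 'joints': array([ 1.14443766e+00,  4.90877167e-01,  1.55889877e+00,  2.68682196e-05,
        1.09172476e+00, -1.05594734e-01]), 'qvel': array([-0.00055761,  0.00084081, -0.00189551, -0.00091875,  0.00167658,
        0.00064852]), 'tau': array([-3.57837351e-03, -6.12494159e+01, -2.58422184e+01,  6.92315446e-02,
        4.47193079e-02, -7.45621719e-06]), 'eef_pos': array([197.03122252, 593.14266995, 214.67555878]), 'tcp_rot': array([ 3.14149870e+00, -1.40196096e-05,  2.82081634e+00]), 'ft_force': array([-0.39255526, -0.33479194, -0.36113875]), 'moment': array([ 0.04000613,  0.00383732, -0.03109441]), 'opening': 1.0021929183634515}
```

```bash
python3 - <<'E'
import cv2
for n,(x0,x1,y0,y1) in {"scene":(160,380,110,280),"top":(70,400,130,280)}.items():
    im=cv2.imread(f"pics/{n}0.png")[y0:y1,x0:x1]; s=800/(x1-x0) if n=="top" else 3.4
    cv2.imwrite(f"pics/{n}0c.png",cv2.resize(im,None,fx=s,fy=s,interpolation=cv2.INTER_CUBIC))
E
```

```text
(no output)
```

View pics/scene0c.png

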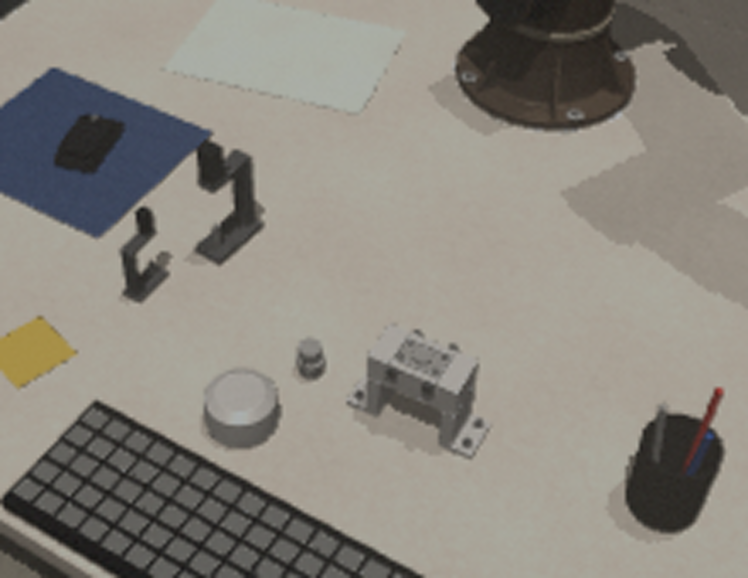

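View pics/top0c.png

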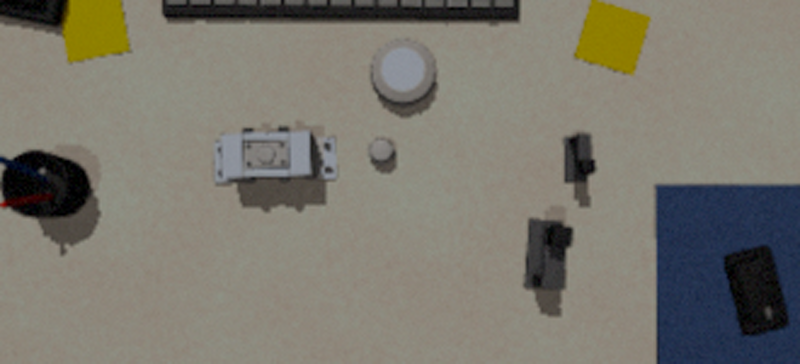

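The larger frame is at about (528, -200) with its mouth towards +x. The nest is near (613, 142), and the decoy is the smaller frame behind. Next I'll check the wrist camera geometry and head for the nest.

```bash
python3 - <<'E'
from h import *
K,r,t=cal("wrist"); print(K.round(), cv2.Rodrigues(r)[0].round(3)); print(ray("wrist",(256,192),0), ray("wrist",(256,192),90),ray("wrist",(0,0),90),ray("wrist",(511,383),90))
E
```

```text
[[293.   0. 258.]
 [  0. 293. 190.]
 [  0.   0.   1.]] [[ 0.317  0.949 -0.001]
 [ 0.905 -0.302  0.298]
 [ 0.283 -0.095 -0.954]]
[231.27321899 577.03227085   0.        ] [204.29256778 586.93145511  90.        ] [-34.96237263 429.83986907  90.        ] [564.46206852 823.74256183  90.        ]
```

Emit:
drive_tool(
  commands=[
    {"dx": 22,"dy": -30,"yaw": 3.6},
    {"dx": 22,"dy": -30,"yaw": 3.6},
    {"dx": 22,"dy": -30,"yaw": 3.6},
    {"dx": 22,"dy": -30,"yaw": 3.6},
    {"dx": 22,"dy": -30,"yaw": 3.6},
  ],
)

```text
invalid input
```

Emit:
drive_tool(
  commands=[
    {"dx": 24,"dy": -30},
    {"dx": 24,"dy": -30},
    {"dx": 24,"dy": -30},
    {"dx": 24,"dy": -30},
    {"dx": 24,"dy": -30},
  ],
)

```text
invalid input
```

Emit:
drive_tool(
  commands=[
    {"dx": 24,"dy": -30},
    {"dx": 24,"dy": -30},
    {"dx": 24,"dy": -30},
    {"dx": 24,"dy": -30},
    {"dx": 24,"dy": -30},
  ],
)

```text
invalid input
```

Emit:
drive_tool(
  commands=[
    {"dx": 22,"dy": -30,"dz": 0,"yaw": 3.6},
    {"dx": 22,"dy": -30,"dz": 0,"yaw": 3.6},
    {"dx": 22,"dy": -30,"dz": 0,"yaw": 3.6},
    {"dx": 22,"dy": -30,"dz": 0,"yaw": 3.6},
    {"dx": 22,"dy": -30,"dz": 0,"yaw": 3.6},
  ],
)

```text
t: 1.47
eef_pos: [307.7, 441.7, 214.8]
tcp_rot: [3.141, 0.0, 3.138]
ft_force: [0.8, 0.2, 0.8]
opening: 1.002
```

Emit:
drive_tool(
  commands=[
    {"dx": 27,"dy": -30,"dz": 0,"yaw": 0},
    {"dx": 27,"dy": -30,"dz": 0,"yaw": 0},
    {"dx": 27,"dy": -30,"dz": 0,"yaw": 0},
    {"dx": 27,"dy": -30,"dz": 0,"yaw": 0},
    {"dx": 27,"dy": -30,"dz": 0,"yaw": 0},
  ],
)

```text
t: 1.88
eef_pos: [443.1, 291.5, 214.9]
tcp_rot: [3.141, 0.0, 3.135]
ft_force: [1.0, 0.3, -0.1]
opening: 1.001
```

Emit:
drive_tool(
  commands=[
    {"dx": 27,"dy": -30,"dz": 0,"yaw": 0},
    {"dx": 27,"dy": -30,"dz": 0,"yaw": 0},
    {"dx": 27,"dy": -30,"dz": 0,"yaw": 0},
    {"dx": 27,"dy": -30,"dz": 0,"yaw": 0},
    {"dx": 27,"dy": -30,"dz": 0,"yaw": 0},
  ],
)

```text
t: 2.3
eef_pos: [578.2, 141.3, 214.8]
tcp_rot: [3.141, 0.0, 3.135]
ft_force: [-0.2, 0.5, 1.1]
opening: 0.998
```

```bash
python3 - <<'E'
from h import *
im=env.read_camera("wrist"); cv2.imwrite("pics/w1.png",cv2.cvtColor(im,cv2.COLOR_RGB2BGR))
K,r,t=cal("wrist"); np.savez("w1.npz",K=K,r=r,t=t)
for q,z in {"nest":0,"nest_under":58,"cover_mid":82,"spigot":0}.items():
    for d in env.place_of(q,"wrist")[:2]:
        print(q,round(d["conf"],2),np.round(d["pixel"],1),ray("wrist",d["pixel"],z).round(1)[:2])
print(env.state()["eef_pos"],env.state()["t"])
E
```

```text
nest 0.91 [256.4 193.1] [619.1 134.9]
cover_mid 0.86 [258.8 217.8] [618.4 141.6]
cover_mid 0.72 [151.4 259.4] [669.7  15.3]
spigot 0.74 [164.  200.2] [624.6  10.4]
[576.65164971 143.23386276 214.4454638 ] 2.55
```

View pics/w1.png

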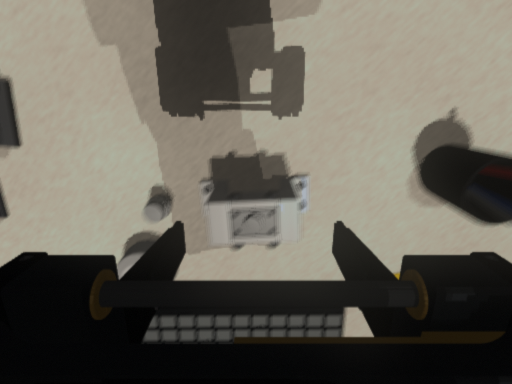

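```bash
python3 - <<'E'
from h import *
im=env.read_camera("wrist"); cv2.imwrite("pics/w2.png",cv2.cvtColor(im,cv2.COLOR_RGB2BGR))
K,r,t=cal("wrist"); np.savez("w2.npz",K=K,r=r,t=t)
for q,z in {"nest":0,"nest_under":58,"cover_mid":82}.items():
    for d in env.place_of(q,"wrist")[:1]:
        print(q,round(d["conf"],2),np.round(d["pixel"],1),ray("wrist",d["pixel"],z).round(1)[:2])
b=cv2.imread("pics/w2.png")[145:265,190:320]
cv2.imwrite("pics/w2c.png",cv2.resize(b,None,fx=5,fy=5,interpolation=cv2.INTER_CUBIC))
E
```

```text
nest 0.92 [256.5 194.4] [617.  140.4]
nest_under 0.93 [256.5 209.7] [617.4 140.9]
cover_mid 0.74 [161.1 199.5] [595.6  36.5]
```

View pics/w2c.png

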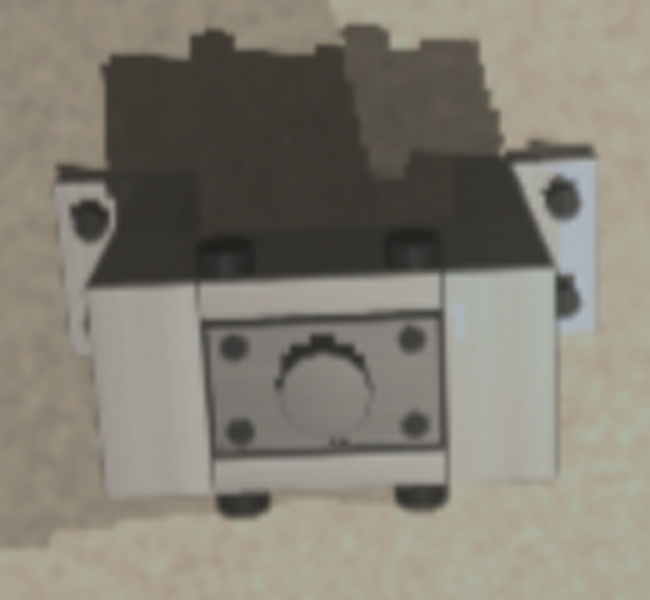

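```bash
cat > fitn.py <<'E'
from h import *
from scipy.optimize import least_squares
d=np.load("w2.npz")
px=np.array([(88,288),(553,268),(108,495),(557,478),(205,325),(443,314),(213,458),(443,446),(57,183),(597,157),(597,330)],float)
px=(px+.5)/5-.5+[190,145]
ob=np.array([(-25,-50,94),(-25,50,94),(25,-50,94),(25,50,94),(-16,-25.5,94),(-16,25.5,94),(16,-25.5,94),(16,25.5,94),(-25,-73,8),(-25,73,8),(25,73,8)],float)
def P(v):
    c,s=np.cos(v[2]),np.sin(v[2]); w=ob@np.array([[c,s,0],[-s,c,0],[0,0,1]])+[v[0],v[1],0]
    return cv2.projectPoints(w,d["r"],d["t"],d["K"],None)[0].reshape(-1,2)
r=least_squares(lambda v:(P(v)-px).ravel(),[615,140,0],loss="soft_l1")
print(r.x, np.degrees(r.x[2])); print((P(r.x)-px).round(1))
E
python3 fitn.py
```

```text
[6.17246469e+02 1.38839442e+02 4.06708550e-02] 2.3302683404795705
[[-0.9 -0.2]
 [ 0.9 -0.5]
 [-0.3  0.9]
 [ 0.3  0.4]
 [-0.5 -0.7]
 [-0.2 -0.6]
 [ 0.1  0. ]
 [ 0.6  0.4]
 [-0.8  0. ]
 [ 0.4  0.1]
 [ 0.3  0.6]]
```

Emit:
drive_tool(
  commands=[
    {"dx": -6,"dy": -39,"dz": 0,"yaw": 0},
    {"dx": -6,"dy": -39,"dz": 0,"yaw": 0},
    {"dx": -6,"dy": -39,"dz": 0,"yaw": 0},
    {"dx": -6,"dy": -39,"dz": 0,"yaw": 0},
    {"dx": -6,"dy": -39,"dz": 0,"yaw": 0},
  ],
)

```text
t: 3.17
eef_pos: [546.3, -52.5, 215.0]
tcp_rot: [3.142, 0.001, 3.137]
ft_force: [0.2, -0.8, 0.1]
opening: 1.0
```

Emit:
drive_tool(
  commands=[
    {"dx": -7,"dy": -39,"dz": 0,"yaw": 0},
    {"dx": -7,"dy": -39,"dz": 0,"yaw": 0},
    {"dx": -7,"dy": -39,"dz": 0,"yaw": 0},
    {"dx": -7,"dy": -35,"dz": 0,"yaw": 0},
    {"dx": 0,"dy": 0,"dz": 0,"yaw": 0},
  ],
)

```text
t: 3.58
eef_pos: [518.2, -208.1, 214.8]
tcp_rot: [-3.14, 0.001, 3.132]
ft_force: [-0.7, 0.6, 0.2]
opening: 1.001
```

```bash
python3 - <<'E'
from h import *
env.read_camera("wrist")
im=env.read_camera("wrist"); cv2.imwrite("pics/w3.png",cv2.cvtColor(im,cv2.COLOR_RGB2BGR))
K,r,t=cal("wrist"); np.savez("w3.npz",K=K,r=r,t=t)
for q,z in {"knockout_grip":137,"knockout_tip":40}.items():
    for d in env.place_of(q,"wrist")[:2]:
        print(q,round(d["conf"],2),np.round(d["pixel"],1),ray("wrist",d["pixel"],z).round(1)[:2])
s=env.state();print(s["eef_pos"],s["t"],s["tcp_rot"])
E
```

```text
knockout_grip 0.93 [245.3 258.9] [ 579.9 -217.1]
knockout_grip 0.76 [278.7 205.6] [ 525.6 -185.7]
knockout_tip 0.67 [245.8 233.3] [ 599.8 -220.4]
knockout_tip 0.62 [272.9 175.3] [ 522.5 -185.9]
[ 519.17199687 -202.71487362  214.786196  ] 3.7833 [3.14132653e+00 4.78649436e-05 3.13597086e+00]
```

View pics/w3.png

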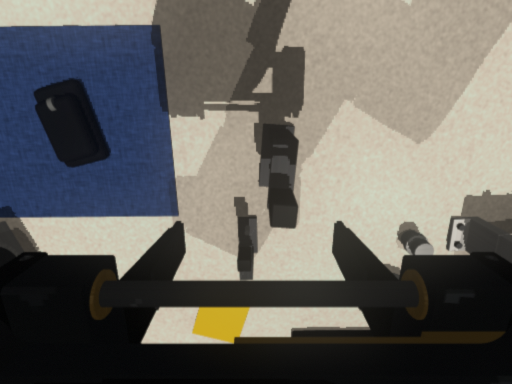

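```bash
python3 - <<'E'
import cv2
b=cv2.imread("pics/w3.png")[110:240,220:330]
b=cv2.convertScaleAbs(b,alpha=2.2,beta=10)
cv2.imwrite("pics/w3c.png",cv2.resize(b,None,fx=4.5,fy=4.5,interpolation=cv2.INTER_CUBIC))
E
```

```text
(no output)
```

View pics/w3c.png

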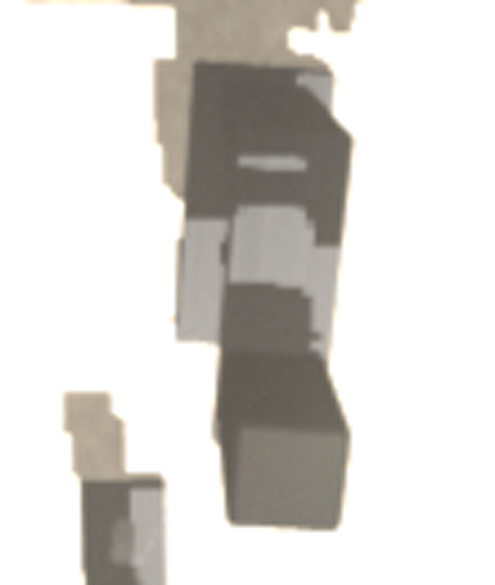

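```bash
cat > fitf.py <<'E'
from h import *
from scipy.optimize import least_squares
d=np.load("w3.npz")
px=np.array([(236,428),(349,430),(340,528),(230,524),(195,64),(332,70),(178,340)],float)
px=(px+.5)/4.5-.5+[220,110]
ob=np.array([(-11,-11,160),(-11,11,160),(11,11,160),(11,-11,160),(-62,-20,5),(-62,20,5),(20,-20,10)],float)
def P(v):
    c,s=np.cos(v[2]),np.sin(v[2]); w=ob@np.array([[c,s,0],[-s,c,0],[0,0,1]])+[v[0],v[1],0]
    return cv2.projectPoints(w,d["r"],d["t"],d["K"],None)[0].reshape(-1,2)
r=least_squares(lambda v:(P(v)-px).ravel(),[525,-186,0],loss="soft_l1")
print(r.x, np.degrees(r.x[2])); print((P(r.x)-px).round(1))
E
python3 fitf.py; grep -c . h.py; python3 -c "
from h import *
print(ray('top',(298.4,227),160))"
```

```text
[ 5.26030495e+02 -1.83771526e+02 -6.88999441e-02] -3.9476760037462912
[[-0.3 -2. ]
 [ 1.4 -1. ]
 [ 0.7  1.8]
 [-0.9  1.2]
 [-0.6 -0.6]
 [ 0.3  0. ]
 [-0.6  0.9]]
10
[ 526.00400608 -177.3407464   160.        ]
```

Emit:
drive_tool(
  commands=[
    {"dx": 6.5,"dy": 19.5,"dz": 0,"yaw": -3.7},
    {"dx": 0,"dy": 0,"dz": -25,"yaw": 0},
    {"dx": 0,"dy": 0,"dz": -25,"yaw": 0},
    {"dx": 0,"dy": 0,"dz": -25,"yaw": 0},
    {"dx": 0,"dy": 0,"dz": -19,"yaw": 0},
  ],
  grip=0.6,
)

```text
t: 4.2
eef_pos: [525.6, -182.2, 119.2]
tcp_rot: [3.141, -0.001, 3.073]
ft_force: [-0.6, -1.0, -0.1]
opening: 0.709
```

```bash
python3 - <<'E'
from h import *
env.read_camera("wrist")
im=env.read_camera("wrist"); cv2.imwrite("pics/w4.png",cv2.cvtColor(im,cv2.COLOR_RGB2BGR))
s=env.state();print(s["eef_pos"],s["t"],s["tcp_rot"],s["ft_force"],s["opening"])
E
```

```text
[ 524.72045045 -182.17353776  118.34846404] 4.3 [ 3.1396304  -0.00440116  3.07267277] [-0.35371317  0.78786684  0.75304305] 0.6328060638593163
```

View pics/w4.png

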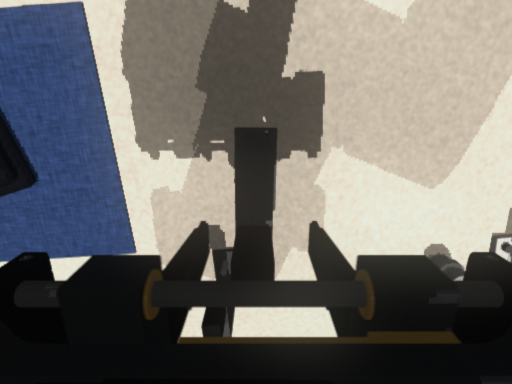

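Emit:
drive_tool(
  commands=[
    {"dx": 0,"dy": 0,"dz": 1,"yaw": 0},
    {"dx": 0,"dy": 0,"dz": 0,"yaw": 0},
    {"dx": 0,"dy": 0,"dz": 0,"yaw": 0},
    {"dx": 0,"dy": 0,"dz": 0,"yaw": 0},
    {"dx": 0,"dy": 0,"dz": 0,"yaw": 0},
  ],
  grip=0,
)

```text
t: 4.72
eef_pos: [525.8, -184.4, 122.5]
tcp_rot: [-3.141, 0.001, 3.07]
ft_force: [0.3, -0.2, -0.2]
opening: 0.306
```

Emit:
drive_tool(
  commands=[
    {"dx": 0,"dy": 0,"dz": 0,"yaw": 0},
    {"dx": 0,"dy": 0,"dz": 0,"yaw": 0},
    {"dx": 0,"dy": 0,"dz": 0,"yaw": 0},
    {"dx": 0,"dy": 0,"dz": 0,"yaw": 0},
    {"dx": 0,"dy": 0,"dz": 0,"yaw": 0},
  ],
)

```text
t: 5.13
eef_pos: [525.8, -184.5, 122.1]
tcp_rot: [-3.141, 0.001, 3.07]
ft_force: [-0.9, 0.4, 5.1]
opening: 0.231
```

Emit:
drive_tool(
  commands=[
    {"dx": 0,"dy": 0,"dz": 5,"yaw": 0},
    {"dx": 0,"dy": 0,"dz": 10,"yaw": 0},
    {"dx": 0,"dy": 0,"dz": 10,"yaw": 0},
    {"dx": 0,"dy": 0,"dz": 5,"yaw": 0},
    {"dx": 0,"dy": 0,"dz": 0,"yaw": 0},
  ],
)

```text
t: 5.55
eef_pos: [526.1, -184.6, 153.2]
tcp_rot: [-3.141, 0.002, 3.07]
ft_force: [1.1, -0.0, -4.3]
opening: 0.229
```

Emit:
drive_tool(
  commands=[
    {"dx": 0,"dy": 15,"dz": 0,"yaw": 0},
    {"dx": 0,"dy": 25,"dz": 0,"yaw": 0},
    {"dx": 0,"dy": 28,"dz": 0,"yaw": 1},
    {"dx": 0,"dy": 28,"dz": 0,"yaw": 1},
    {"dx": 0,"dy": 28,"dz": 0,"yaw": 1},
  ],
)

```text
t: 5.97
eef_pos: [525.0, -58.6, 151.3]
tcp_rot: [3.141, -0.001, 3.123]
ft_force: [0.2, -0.5, -4.2]
opening: 0.232
```

Emit:
drive_tool(
  commands=[
    {"dx": 0,"dy": 28,"dz": 0,"yaw": 1},
    {"dx": 0,"dy": 28,"dz": 0,"yaw": 1},
    {"dx": 0,"dy": 28,"dz": 0,"yaw": 1.2},
    {"dx": 0,"dy": 28,"dz": 0,"yaw": 0},
    {"dx": 0,"dy": 28,"dz": 0,"yaw": 0},
  ],
)

```text
t: 6.38
eef_pos: [524.8, 81.6, 151.4]
tcp_rot: [3.141, -0.001, -3.104]
ft_force: [-0.1, -0.8, -3.9]
opening: 0.228
```

Emit:
drive_tool(
  commands=[
    {"dx": 0,"dy": 28,"dz": 0,"yaw": 0},
    {"dx": 0,"dy": 16,"dz": 0,"yaw": 0},
    {"dx": 0,"dy": 12,"dz": 0,"yaw": 0},
    {"dx": 0,"dy": 0,"dz": 0,"yaw": 0},
    {"dx": 0,"dy": 0,"dz": 0,"yaw": 0},
  ],
)

```text
t: 6.8
eef_pos: [525.2, 136.0, 151.4]
tcp_rot: [-3.141, -0.001, -3.103]
ft_force: [-0.3, -1.1, -3.1]
opening: 0.23
```

```bash
python3 - <<'E'
from h import *
for n in("wrist","scene","top"):
    im=env.read_camera(n); cv2.imwrite(f"pics/{n}5.png",cv2.cvtColor(im,cv2.COLOR_RGB2BGR))
    K,r,t=cal(n); np.savez(f"{n}5.npz",K=K,r=r,t=t)
s=env.state();print(s["eef_pos"],s["t"],s["tcp_rot"],s["ft_force"],s["opening"])
b=cv2.imread("pics/scene5.png")[130:280,210:350];cv2.imwrite("pics/scene5c.png",cv2.resize(b,None,fx=4,fy=4,interpolation=cv2.INTER_CUBIC))
E
```

```text
[525.51527168 134.83385877 151.5857764 ] 6.95 [-3.14154914e+00 -2.88877818e-04 -3.10551344e+00] [ 0.64463742 -0.92213697 -3.36526161] 0.2300276470929155
```

View pics/wrist5.png

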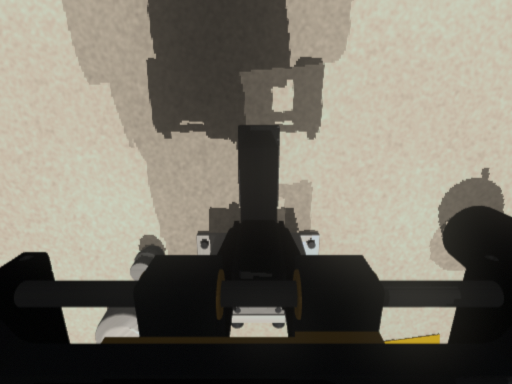

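View pics/scene5c.png

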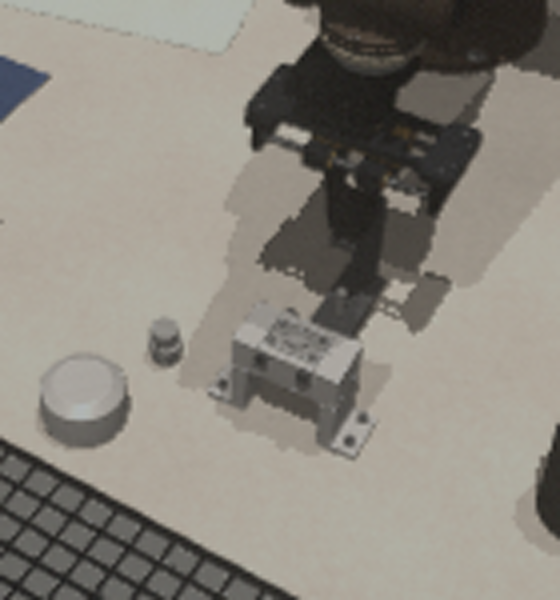

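Emit:
drive_tool(
  commands=[
    {"dx": 0,"dy": 0,"dz": -10,"yaw": 0},
    {"dx": 0,"dy": 0,"dz": -11,"yaw": 0},
    {"dx": 10,"dy": 0.4,"dz": 0,"yaw": 0},
    {"dx": 12,"dy": 0.5,"dz": 0,"yaw": 0},
    {"dx": 12,"dy": 0.5,"dz": 0,"yaw": 0},
  ],
)

```text
t: 7.37
eef_pos: [560.7, 136.5, 130.5]
tcp_rot: [3.142, -0.0, -3.105]
ft_force: [-0.3, 0.2, -3.3]
opening: 0.23
```

Emit:
drive_tool(
  commands=[
    {"dx": 8,"dy": 0.3,"dz": 0,"yaw": 0},
    {"dx": 8,"dy": 0.3,"dz": 0,"yaw": 0},
    {"dx": 8,"dy": 0.3,"dz": 0,"yaw": 0},
    {"dx": 8,"dy": 0.3,"dz": 0,"yaw": 0},
    {"dx": 0,"dy": 0,"dz": 0,"yaw": 0},
  ],
)

```text
t: 7.78
eef_pos: [593.0, 138.2, 130.6]
tcp_rot: [3.141, 0.001, -3.105]
ft_force: [0.5, -0.0, -4.6]
opening: 0.232
```

Emit:
drive_tool(
  commands=[
    {"dx": 6,"dy": 0.3,"dz": 0,"yaw": 0},
    {"dx": 7,"dy": 0.3,"dz": 0,"yaw": 0},
    {"dx": 7,"dy": 0.3,"dz": 0,"yaw": 0},
    {"dx": 6,"dy": 0.2,"dz": 0,"yaw": 0},
    {"dx": 0,"dy": 0,"dz": 0,"yaw": 0},
  ],
)

```text
t: 8.2
eef_pos: [618.8, 139.3, 130.6]
tcp_rot: [3.141, 0.001, -3.105]
ft_force: [0.9, 0.2, -5.4]
opening: 0.228
```

```bash
python3 - <<'E'
from h import *
for n in("wrist","scene","top"):
    im=env.read_camera(n); cv2.imwrite(f"pics/{n}6.png",cv2.cvtColor(im,cv2.COLOR_RGB2BGR))
s=env.state();print(s["eef_pos"],s["t"],s["tcp_rot"],s["ft_force"],s["moment"],s["opening"])
b=cv2.imread("pics/scene6.png")[130:280,210:350];cv2.imwrite("pics/scene6c.png",cv2.resize(b,None,fx=4,fy=4,interpolation=cv2.INTER_CUBIC))
E
```

```text
[617.30172329 139.33088586 130.48633371] 8.35 [ 3.14154405e+00 -5.66851391e-04 -3.10456958e+00] [ 0.47231443  0.25645312 -4.04056241] [ 0.02613648 -0.06967758  0.0387739 ] 0.23072741104745348
```

View pics/scene6c.png

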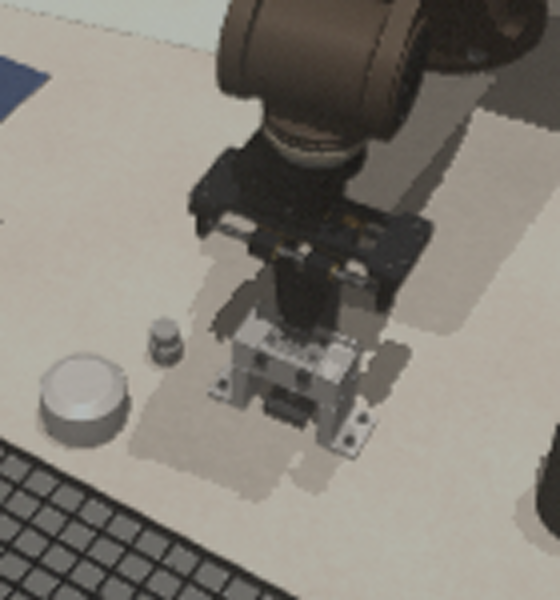

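View pics/wrist6.png

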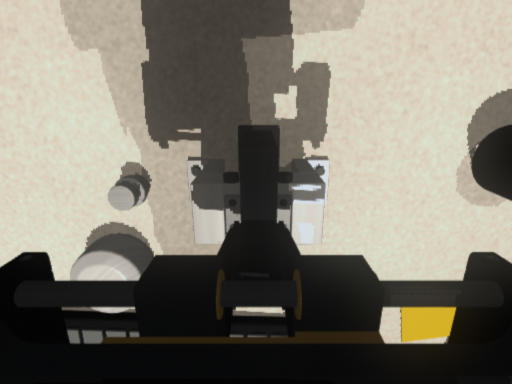

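Emit:
drive_tool(
  commands=[
    {"dx": 0,"dy": 0,"dz": 3,"yaw": 0},
    {"dx": 0,"dy": 0,"dz": 2,"yaw": 0},
    {"dx": 0,"dy": 0,"dz": 2,"yaw": 0},
    {"dx": 0,"dy": 0,"dz": 0.5,"yaw": 0},
    {"dx": 0,"dy": 0,"dz": 0,"yaw": 0},
  ],
)

```text
t: 8.77
eef_pos: [617.6, 139.4, 138.5]
tcp_rot: [3.141, 0.001, -3.105]
ft_force: [-0.0, 0.2, -3.7]
opening: 0.233
```

Emit:
drive_tool(
  commands=[
    {"dx": 0,"dy": 0,"dz": 0.5,"yaw": 0},
    {"dx": 0,"dy": 0,"dz": 0,"yaw": 0},
  ],
)

```text
t: 8.93
eef_pos: [617.5, 139.3, 138.7]
tcp_rot: [3.141, 0.0, -3.105]
ft_force: [-0.3, 0.0, -3.9]
opening: 0.233
```

Emit:
drive_tool(
  commands=[
    {"dx": 0,"dy": 0,"dz": 0.5,"yaw": 0},
    {"dx": 0,"dy": 0,"dz": 0,"yaw": 0},
  ],
)

```text
t: 9.1
eef_pos: [617.5, 139.3, 139.2]
tcp_rot: [3.141, -0.0, -3.105]
ft_force: [0.4, 0.0, -4.1]
opening: 0.228
```

Emit:
drive_tool(
  commands=[
    {"dx": 0,"dy": 0,"dz": 0.5,"yaw": 0},
    {"dx": 0,"dy": 0,"dz": 0,"yaw": 0},
  ],
)

```text
t: 9.27
eef_pos: [617.6, 139.3, 139.7]
tcp_rot: [3.141, 0.0, -3.105]
ft_force: [0.2, -0.6, -3.8]
opening: 0.23
```

Emit:
drive_tool(
  commands=[
    {"dx": 0,"dy": 0,"dz": 0.5,"yaw": 0},
    {"dx": 0,"dy": 0,"dz": 0,"yaw": 0},
  ],
)

```text
t: 9.43
eef_pos: [617.6, 139.3, 140.2]
tcp_rot: [3.141, 0.0, -3.105]
ft_force: [-0.2, 0.2, -3.6]
opening: 0.231
```

Emit:
drive_tool(
  commands=[
    {"dx": 0,"dy": 0,"dz": 0.5,"yaw": 0},
    {"dx": 0,"dy": 0,"dz": 0,"yaw": 0},
  ],
)

```text
t: 9.6
eef_pos: [617.6, 139.3, 140.8]
tcp_rot: [3.141, 0.0, -3.105]
ft_force: [0.2, 0.3, -3.8]
opening: 0.23
```

Emit:
drive_tool(
  commands=[
    {"dx": 0,"dy": 0,"dz": 0.5,"yaw": 0},
    {"dx": 0,"dy": 0,"dz": 0,"yaw": 0},
  ],
)

```text
t: 9.77
eef_pos: [617.6, 139.3, 141.2]
tcp_rot: [3.142, 0.0, -3.105]
ft_force: [-1.3, 0.8, -4.4]
opening: 0.232
```

Emit:
drive_tool(
  commands=[
    {"dx": 0,"dy": 0,"dz": 0.5,"yaw": 0},
    {"dx": 0,"dy": 0,"dz": 0,"yaw": 0},
  ],
)

```text
t: 9.93
eef_pos: [617.6, 139.3, 141.7]
tcp_rot: [3.141, 0.0, -3.105]
ft_force: [-0.1, 0.1, -4.3]
opening: 0.23
```

Emit:
drive_tool(
  commands=[
    {"dx": 0,"dy": 0,"dz": 0.5,"yaw": 0},
    {"dx": 0,"dy": 0,"dz": 0,"yaw": 0},
  ],
)

```text
t: 10.1
eef_pos: [617.6, 139.3, 142.3]
tcp_rot: [3.142, 0.0, -3.105]
ft_force: [-0.6, -0.6, -3.9]
opening: 0.232
```

Emit:
drive_tool(
  commands=[
    {"dx": 0,"dy": 0,"dz": 0.5,"yaw": 0},
    {"dx": 0,"dy": 0,"dz": 0,"yaw": 0},
  ],
)

```text
t: 10.27
eef_pos: [617.6, 139.4, 142.8]
tcp_rot: [3.141, 0.0, -3.105]
ft_force: [0.4, -0.3, -3.4]
opening: 0.229
```

Emit:
drive_tool(
  commands=[
    {"dx": 0,"dy": 0,"dz": 0.6,"yaw": 0},
    {"dx": 0,"dy": 0,"dz": 0,"yaw": 0},
  ],
)

```text
t: 10.43
eef_pos: [617.6, 139.3, 143.4]
tcp_rot: [3.141, 0.0, -3.105]
ft_force: [-0.6, -0.5, -4.1]
opening: 0.227
```

Emit:
drive_tool(
  commands=[
    {"dx": 0,"dy": 0,"dz": 0.6,"yaw": 0},
    {"dx": 0,"dy": 0,"dz": 0,"yaw": 0},
  ],
)

```text
t: 10.6
eef_pos: [617.6, 139.3, 144.0]
tcp_rot: [3.141, 0.0, -3.105]
ft_force: [-0.1, 0.1, -4.5]
opening: 0.227
```

Emit:
drive_tool(
  commands=[
    {"dx": 0,"dy": 0,"dz": 0.6,"yaw": 0},
    {"dx": 0,"dy": 0,"dz": 0,"yaw": 0},
  ],
)

```text
t: 10.77
eef_pos: [617.6, 139.3, 144.6]
tcp_rot: [3.141, 0.0, -3.105]
ft_force: [-0.2, -0.8, -3.1]
opening: 0.233
```

Emit:
drive_tool(
  commands=[
    {"dx": 0,"dy": 0,"dz": 0.6,"yaw": 0},
    {"dx": 0,"dy": 0,"dz": 0,"yaw": 0},
  ],
)

```text
t: 10.93
eef_pos: [617.6, 139.3, 145.2]
tcp_rot: [3.141, 0.0, -3.105]
ft_force: [-0.1, 0.3, -3.9]
opening: 0.23
```

Emit:
drive_tool(
  commands=[
    {"dx": 0,"dy": 0,"dz": 1,"yaw": 0},
    {"dx": 0,"dy": 0,"dz": 0,"yaw": 0},
  ],
)

```text
t: 11.1
eef_pos: [617.6, 139.3, 146.2]
tcp_rot: [3.142, 0.0, -3.105]
ft_force: [0.4, -0.3, -3.5]
opening: 0.23
```

Emit:
drive_tool(
  commands=[
    {"dx": 0,"dy": 0,"dz": 1,"yaw": 0},
    {"dx": 0,"dy": 0,"dz": 0,"yaw": 0},
  ],
)

```text
t: 11.27
eef_pos: [617.6, 139.4, 147.2]
tcp_rot: [3.141, 0.0, -3.105]
ft_force: [-0.3, 0.4, -4.2]
opening: 0.232
```

Emit:
drive_tool(
  commands=[
    {"dx": 0,"dy": 0,"dz": 1,"yaw": 0},
    {"dx": 0,"dy": 0,"dz": 0,"yaw": 0},
  ],
)

```text
t: 11.43
eef_pos: [617.6, 139.4, 148.2]
tcp_rot: [3.141, 0.0, -3.105]
ft_force: [0.3, -0.5, -3.9]
opening: 0.228
```

Emit:
drive_tool(
  commands=[
    {"dx": 0,"dy": 0,"dz": 1,"yaw": 0},
    {"dx": 0,"dy": 0,"dz": 0,"yaw": 0},
  ],
)

```text
t: 11.6
eef_pos: [617.6, 139.3, 149.2]
tcp_rot: [3.142, 0.0, -3.105]
ft_force: [-0.4, -0.1, -3.4]
opening: 0.229
```

Emit:
drive_tool(
  commands=[
    {"dx": 0,"dy": 0,"dz": 0.7,"yaw": 0},
    {"dx": 0,"dy": 0,"dz": 0,"yaw": 0},
  ],
)

```text
t: 11.77
eef_pos: [617.6, 139.3, 149.9]
tcp_rot: [3.141, 0.0, -3.105]
ft_force: [0.9, -1.1, -4.3]
opening: 0.23
```

Emit:
drive_tool(
  commands=[
    {"dx": 0,"dy": 0,"dz": 0.7,"yaw": 0},
    {"dx": 0,"dy": 0,"dz": 0,"yaw": 0},
  ],
)

```text
t: 11.93
eef_pos: [617.6, 139.3, 150.6]
tcp_rot: [3.141, 0.0, -3.105]
ft_force: [-0.2, 0.2, -4.7]
opening: 0.23
```

Emit:
drive_tool(
  commands=[
    {"dx": 0,"dy": 0,"dz": 0.7,"yaw": 0},
    {"dx": 0,"dy": 0,"dz": 0,"yaw": 0},
  ],
)

```text
t: 12.1
eef_pos: [617.6, 139.4, 151.2]
tcp_rot: [3.141, 0.0, -3.105]
ft_force: [0.9, -0.1, -4.1]
opening: 0.233
```

Emit:
drive_tool(
  commands=[
    {"dx": 0,"dy": 0,"dz": 0.7,"yaw": 0},
    {"dx": 0,"dy": 0,"dz": 0,"yaw": 0},
  ],
)

```text
t: 12.27
eef_pos: [617.6, 139.3, 152.0]
tcp_rot: [3.141, 0.0, -3.105]
ft_force: [0.3, -0.2, -4.0]
opening: 0.23
```

Emit:
drive_tool(
  commands=[
    {"dx": 0,"dy": 0,"dz": 0.7,"yaw": 0},
    {"dx": 0,"dy": 0,"dz": 0,"yaw": 0},
  ],
)

```text
t: 12.43
eef_pos: [617.4, 139.3, 152.3]
tcp_rot: [3.141, -0.001, -3.105]
ft_force: [0.0, 0.6, -7.2]
opening: 0.229
```

Emit:
drive_tool(
  commands=[
    {"dx": 0,"dy": 0,"dz": 0.5,"yaw": 0},
    {"dx": 0,"dy": 0,"dz": 0,"yaw": 0},
  ],
)

```text
t: 12.6
eef_pos: [617.4, 139.3, 152.7]
tcp_rot: [3.142, -0.001, -3.105]
ft_force: [0.4, 0.0, -9.1]
opening: 0.231
```

Emit:
drive_tool(
  commands=[
    {"dx": 0,"dy": 0,"dz": 0.5,"yaw": 0},
    {"dx": 0,"dy": 0,"dz": 0,"yaw": 0},
  ],
)

```text
t: 12.77
eef_pos: [617.4, 139.3, 153.3]
tcp_rot: [3.142, -0.001, -3.105]
ft_force: [0.2, 0.5, -10.0]
opening: 0.226
```

Emit:
drive_tool(
  commands=[
    {"dx": 0,"dy": 0,"dz": 0.5,"yaw": 0},
    {"dx": 0,"dy": 0,"dz": 0,"yaw": 0},
  ],
)

```text
t: 12.93
eef_pos: [617.5, 139.3, 154.0]
tcp_rot: [3.141, -0.0, -3.105]
ft_force: [-0.4, 0.1, -8.7]
opening: 0.227
```

Emit:
drive_tool(
  commands=[
    {"dx": 0,"dy": 0,"dz": 0.5,"yaw": 0},
    {"dx": 0,"dy": 0,"dz": 0,"yaw": 0},
  ],
)

```text
t: 13.1
eef_pos: [617.5, 139.3, 154.6]
tcp_rot: [3.141, -0.0, -3.105]
ft_force: [-0.1, 1.5, -9.2]
opening: 0.229
```

Emit:
drive_tool(
  commands=[
    {"dx": 0,"dy": 0,"dz": 0.5,"yaw": 0},
    {"dx": 0,"dy": 0,"dz": 0.5,"yaw": 0},
    {"dx": 0,"dy": 0,"dz": 0,"yaw": 0},
  ],
)

```text
t: 13.35
eef_pos: [617.6, 139.4, 155.7]
tcp_rot: [3.141, 0.0, -3.105]
ft_force: [-0.4, 0.5, -8.2]
opening: 0.229
```

Emit:
drive_tool(
  commands=[
    {"dx": 0,"dy": 0,"dz": 0.5,"yaw": 0},
    {"dx": 0,"dy": 0,"dz": 0.5,"yaw": 0},
    {"dx": 0,"dy": 0,"dz": 0,"yaw": 0},
  ],
)

```text
t: 13.6
eef_pos: [617.6, 139.3, 156.7]
tcp_rot: [3.141, 0.0, -3.105]
ft_force: [-1.4, -0.4, -8.1]
opening: 0.227
```

```bash
python3 - <<'E'
from h import *
for n in("wrist","scene"):
    im=env.read_camera(n); cv2.imwrite(f"pics/{n}7.png",cv2.cvtColor(im,cv2.COLOR_RGB2BGR))
s=env.state();print(s["eef_pos"],s["t"],s["tcp_rot"],s["ft_force"],s["moment"],s["opening"])
a=cv2.imread("pics/scene6.png")[195:250,255:315];b=cv2.imread("pics/scene7.png")[195:250,255:315];cv2.imwrite("pics/scene7c.png",cv2.resize(np.hstack([a,b]),None,fx=6.5,fy=6.5,interpolation=cv2.INTER_CUBIC))
E
```

```text
[617.60155929 139.33848606 156.74584359] 13.7 [ 3.14149480e+00  2.20728579e-04 -3.10457970e+00] [-0.6071856   0.21032749 -7.42352513] [ 0.05512264 -0.00684465 -0.01435242] 0.22536635686881304
```

View pics/scene7c.png

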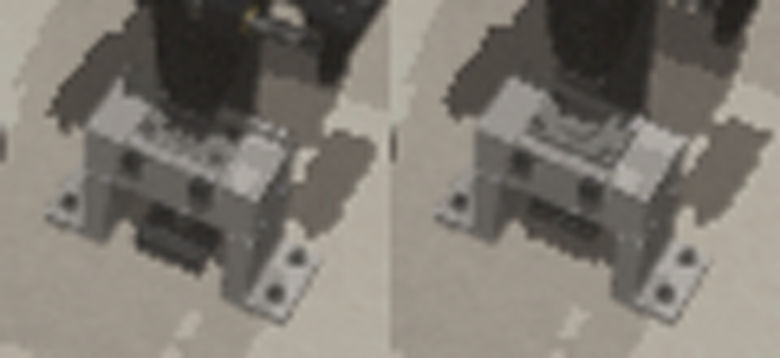

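Emit:
drive_tool(
  commands=[
    {"dx": 0,"dy": 0,"dz": 0.5,"yaw": 0},
    {"dx": 0,"dy": 0,"dz": 0.5,"yaw": 0},
    {"dx": 0,"dy": 0,"dz": 0,"yaw": 0},
  ],
)

```text
t: 13.95
eef_pos: [617.7, 139.4, 157.7]
tcp_rot: [3.141, 0.0, -3.105]
ft_force: [0.1, 0.0, -8.5]
opening: 0.232
```

Emit:
drive_tool(
  commands=[
    {"dx": 0,"dy": 0,"dz": 0.5,"yaw": 0},
    {"dx": 0,"dy": 0,"dz": 0.5,"yaw": 0},
    {"dx": 0,"dy": 0,"dz": 0,"yaw": 0},
  ],
)

```text
t: 14.2
eef_pos: [617.6, 139.3, 158.6]
tcp_rot: [-3.142, 0.0, -3.105]
ft_force: [0.2, 0.6, -9.3]
opening: 0.23
```

Emit:
drive_tool(
  commands=[
    {"dx": 0,"dy": 0,"dz": 0.5,"yaw": 0},
    {"dx": 0,"dy": 0,"dz": 0.5,"yaw": 0},
    {"dx": 0,"dy": 0,"dz": 0,"yaw": 0},
  ],
)

```text
t: 14.45
eef_pos: [617.6, 139.4, 159.7]
tcp_rot: [3.141, 0.0, -3.105]
ft_force: [-0.2, -0.0, -9.6]
opening: 0.23
```

```bash
python3 - <<'E'
from h import *
for n in("wrist","scene"):
    im=env.read_camera(n); cv2.imwrite(f"pics/{n}8.png",cv2.cvtColor(im,cv2.COLOR_RGB2BGR))
for d in env.place_of("cover_mid","scene")[:3]: print(d)
for d in env.place_of("knockout_grip","scene")[:3]: print(d)
s=env.state();print(s["eef_pos"],s["t"],s["ft_force"])
print(proj("scene",[[617.2,138.8,82],[617.2,138.8,90],[617.2,138.8,171]]))
a=cv2.imread("pics/scene6.png")[190:245,255:315];b=cv2.imread("pics/scene8.png")[190:245,255:315];cv2.imwrite("pics/scene8c.png",cv2.resize(np.hstack([a,b]),None,fx=6.5,fy=6.5,interpolation=cv2.INTER_CUBIC))
E
```

```text
{'pixel': [281.6, 216.5], 'conf': 0.44}
{'pixel': [284.6, 197.5], 'conf': 0.75}
{'pixel': [228.1, 232.9], 'conf': 0.7}
{'pixel': [202.4, 177.2], 'conf': 0.63}
[617.60005854 139.33610147 159.70396751] 14.65 [-0.33210587 -0.04926243 -8.66334002]
[[284.42293184 216.67878962]
 [284.55823347 215.16591093]
 [286.00398386 199.00021633]]
```

View pics/scene8c.png

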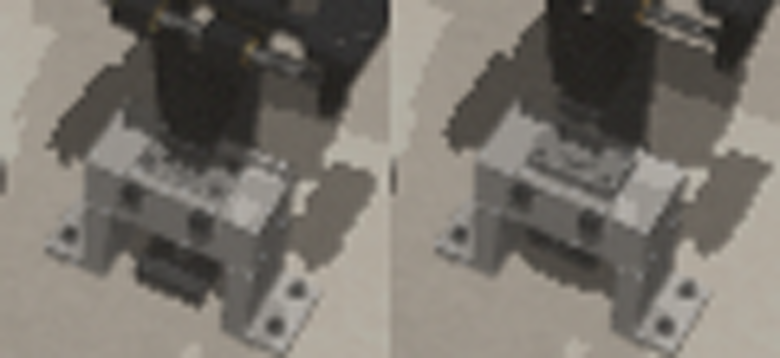

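View pics/wrist8.png

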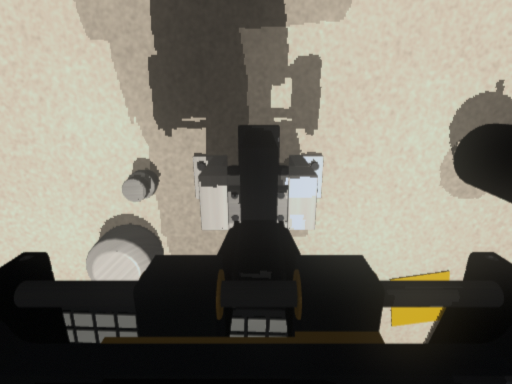

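Emit:
drive_tool(
  commands=[
    {"dx": 0,"dy": 0,"dz": 0.5,"yaw": 0},
    {"dx": 0,"dy": 0,"dz": 0.5,"yaw": 0},
    {"dx": 0,"dy": 0,"dz": 0.5,"yaw": 0},
    {"dx": 0,"dy": 0,"dz": 0,"yaw": 0},
  ],
)

```text
t: 14.98
eef_pos: [617.6, 139.3, 161.2]
tcp_rot: [3.142, 0.0, -3.105]
ft_force: [0.4, -0.5, -8.4]
opening: 0.231
```

Emit:
drive_tool(
  commands=[
    {"dx": 0,"dy": 0,"dz": 0.5,"yaw": 0},
    {"dx": 0,"dy": 0,"dz": 0.5,"yaw": 0},
    {"dx": 0,"dy": 0,"dz": 0.5,"yaw": 0},
    {"dx": 0,"dy": 0,"dz": 0,"yaw": 0},
  ],
)

```text
t: 15.32
eef_pos: [617.6, 139.3, 162.7]
tcp_rot: [3.142, 0.0, -3.105]
ft_force: [0.7, -0.4, -8.8]
opening: 0.23
```

Emit:
drive_tool(
  commands=[
    {"dx": 0,"dy": 0,"dz": 0.5,"yaw": 0},
    {"dx": 0,"dy": 0,"dz": 0.5,"yaw": 0},
    {"dx": 0,"dy": 0,"dz": 0.5,"yaw": 0},
    {"dx": 0,"dy": 0,"dz": 0,"yaw": 0},
    {"dx": 0,"dy": 0,"dz": 0,"yaw": 0},
  ],
)

```text
t: 15.73
eef_pos: [617.6, 139.4, 164.3]
tcp_rot: [3.141, 0.0, -3.105]
ft_force: [-1.5, 0.3, -7.8]
opening: 0.233
```

```bash
python3 - <<'E'
from h import *
for n in("wrist","scene"):
    im=env.read_camera(n); cv2.imwrite(f"pics/{n}9.png",cv2.cvtColor(im,cv2.COLOR_RGB2BGR))
s=env.state();print(s["eef_pos"],s["t"],s["ft_force"])
a=cv2.imread("pics/scene8.png")[190:245,255:315];b=cv2.imread("pics/scene9.png")[190:245,255:315];cv2.imwrite("pics/scene9c.png",cv2.resize(np.hstack([a,b]),None,fx=6.5,fy=6.5,interpolation=cv2.INTER_CUBIC))
E
```

```text
[617.62532798 139.36380268 164.2504647 ] 15.8333 [-0.15977613  1.04684819 -8.1676035 ]
```

View pics/scene9c.png

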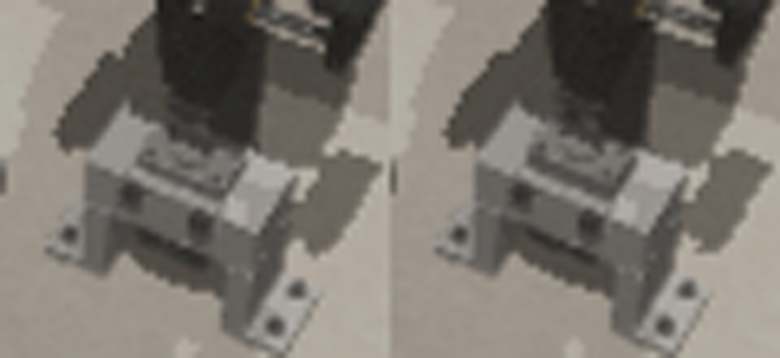

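Emit:
drive_tool(
  commands=[
    {"dx": 0,"dy": 0,"dz": -1,"yaw": 0},
    {"dx": 0,"dy": 0,"dz": -2,"yaw": 0},
    {"dx": 0,"dy": 0,"dz": -3,"yaw": 0},
    {"dx": 0,"dy": 0,"dz": -3,"yaw": 0},
    {"dx": 0,"dy": 0,"dz": 0,"yaw": 0},
  ],
)

```text
t: 16.25
eef_pos: [617.4, 139.3, 154.4]
tcp_rot: [3.142, -0.001, -3.105]
ft_force: [-0.5, 0.6, -3.0]
opening: 0.228
```

Emit:
drive_tool(
  commands=[
    {"dx": 0,"dy": 0,"dz": -3,"yaw": 0},
    {"dx": 0,"dy": 0,"dz": -3,"yaw": 0},
    {"dx": 0,"dy": 0,"dz": -3,"yaw": 0},
    {"dx": 0,"dy": 0,"dz": -3,"yaw": 0},
    {"dx": 0,"dy": 0,"dz": 0,"yaw": 0},
  ],
)

```text
t: 16.67
eef_pos: [617.3, 139.3, 142.3]
tcp_rot: [-3.142, -0.001, -3.105]
ft_force: [0.3, -0.2, -4.3]
opening: 0.232
```

Emit:
drive_tool(
  commands=[
    {"dx": 0,"dy": 0,"dz": -3,"yaw": 0},
    {"dx": 0,"dy": 0,"dz": -3,"yaw": 0},
    {"dx": 0,"dy": 0,"dz": -3,"yaw": 0},
    {"dx": 0,"dy": 0,"dz": -3.5,"yaw": 0},
    {"dx": 0,"dy": 0,"dz": 0,"yaw": 0},
  ],
)

```text
t: 17.08
eef_pos: [617.2, 139.3, 129.7]
tcp_rot: [3.142, -0.001, -3.105]
ft_force: [-0.6, 0.7, -3.4]
opening: 0.232
```

```bash
python3 - <<'E'
from h import *
for n in("wrist","scene"):
    im=env.read_camera(n); cv2.imwrite(f"pics/{n}10.png",cv2.cvtColor(im,cv2.COLOR_RGB2BGR))
s=env.state();print(s["eef_pos"],s["t"],s["ft_force"])
a=cv2.imread("pics/scene6.png")[190:245,255:315];b=cv2.imread("pics/scene10.png")[190:245,255:315];cv2.imwrite("pics/scene10c.png",cv2.resize(np.hstack([a,b]),None,fx=6.5,fy=6.5,interpolation=cv2.INTER_CUBIC))
E
```

```text
[617.52103065 139.34253047 130.37949363] 17.1833 [-0.38626641  0.76958475 -4.49757585]
```

View pics/scene10c.png

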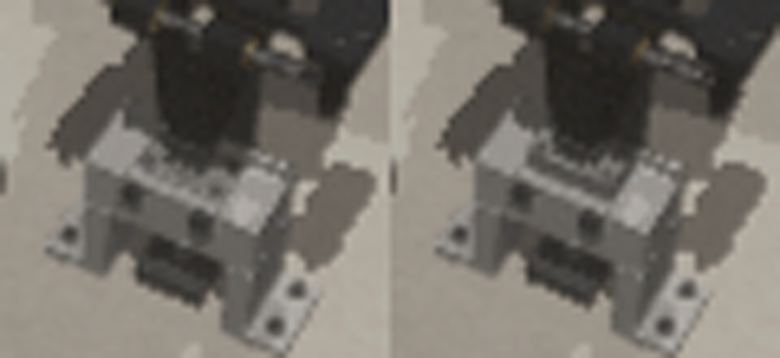

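Emit:
drive_tool(
  commands=[
    {"dx": 0,"dy": 0,"dz": 2.5,"yaw": 0},
    {"dx": 0,"dy": 0,"dz": 2,"yaw": 0},
    {"dx": 0,"dy": 0,"dz": 0,"yaw": 0},
    {"dx": -4,"dy": -0.2,"dz": 0,"yaw": 0},
    {"dx": -6,"dy": -0.2,"dz": 0,"yaw": 0},
  ],
)

```text
t: 17.6
eef_pos: [607.4, 138.9, 135.1]
tcp_rot: [3.141, 0.0, -3.105]
ft_force: [0.8, 0.2, -3.9]
opening: 0.23
```

Emit:
drive_tool(
  commands=[
    {"dx": -8,"dy": -0.3,"dz": 0,"yaw": 0},
    {"dx": -8,"dy": -0.3,"dz": 0,"yaw": 0},
    {"dx": -8,"dy": -0.3,"dz": 0,"yaw": 0},
    {"dx": -8,"dy": -0.3,"dz": 0,"yaw": 0},
    {"dx": -8,"dy": -0.4,"dz": 0,"yaw": 0},
  ],
)

```text
t: 18.02
eef_pos: [566.6, 137.3, 135.1]
tcp_rot: [3.141, 0.0, -3.105]
ft_force: [0.2, 0.2, -4.7]
opening: 0.229
```

Emit:
drive_tool(
  commands=[
    {"dx": -10,"dy": -0.4,"dz": 0,"yaw": 0},
    {"dx": -10,"dy": -0.4,"dz": 0,"yaw": 0},
    {"dx": -10,"dy": -0.4,"dz": 0,"yaw": 0},
    {"dx": -10,"dy": -0.4,"dz": 0,"yaw": 0},
    {"dx": 0,"dy": 0,"dz": 0,"yaw": 0},
  ],
)

```text
t: 18.43
eef_pos: [525.4, 135.7, 135.1]
tcp_rot: [3.142, -0.001, -3.104]
ft_force: [-1.2, -0.0, -3.6]
opening: 0.229
```

```bash
python3 - <<'E'
from h import *
for n in("wrist","scene","top"):
    im=env.read_camera(n); cv2.imwrite(f"pics/{n}11.png",cv2.cvtColor(im,cv2.COLOR_RGB2BGR))
s=env.state();print(s["eef_pos"],s["t"],s["ft_force"])
b=cv2.imread("pics/scene11.png")[185:255,245:335];cv2.imwrite("pics/scene11c.png",cv2.resize(b,None,fx=8,fy=8,interpolation=cv2.INTER_CUBIC))
E
```

```text
[528.02358707 135.78148281 135.29398502] 18.5833 [ 1.10947339 -0.44322437 -3.72835036]
```

View pics/scene11c.png

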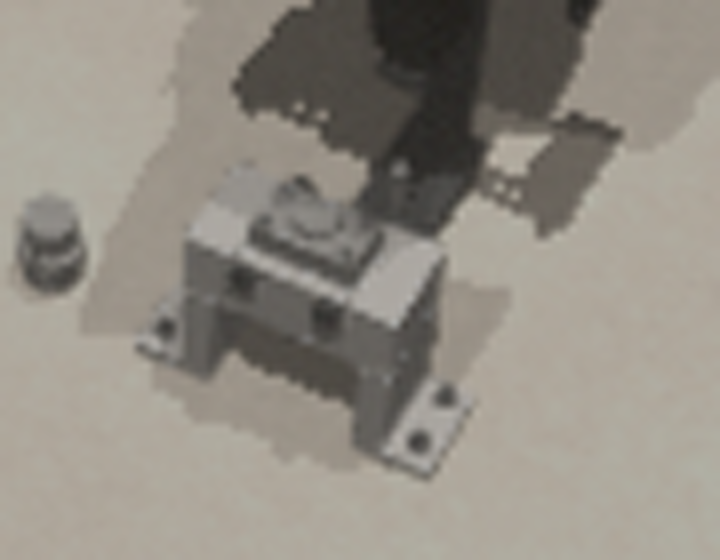

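```bash
python3 - <<'E'
from h import *
c,s=np.cos(.0407),np.sin(.0407)
def W(p): return [617.2+c*p[0]-s*p[1],138.8+s*p[0]+c*p[1],p[2]]
im=cv2.imread("pics/scene11.png")[195:230,262:305]; f=16
b=cv2.resize(im,None,fx=f,fy=f,interpolation=cv2.INTER_CUBIC)
nest=[W(p) for p in[(-25,-50,94),(25,-50,94),(25,50,94),(-25,50,94)]]
def dr(P,col,off):
    q=((proj("scene",P)+off-[262,195]+.5)*f-.5).round().astype(int); cv2.polylines(b,[q.reshape(-1,1,2)],True,col,1)
off=np.zeros(2)
dr(nest,(255,0,0),off)
for h,col in((8,(0,0,255)),(12,(0,255,0)),(16,(0,255,255))):
    dr([W(p) for p in[(-15,-25,94+h),(15,-25,94+h),(15,25,94+h),(-15,25,94+h)]],col,off)
cv2.imwrite("pics/ov.png",b)
E
```

```text
(no output)
```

View pics/ov.png

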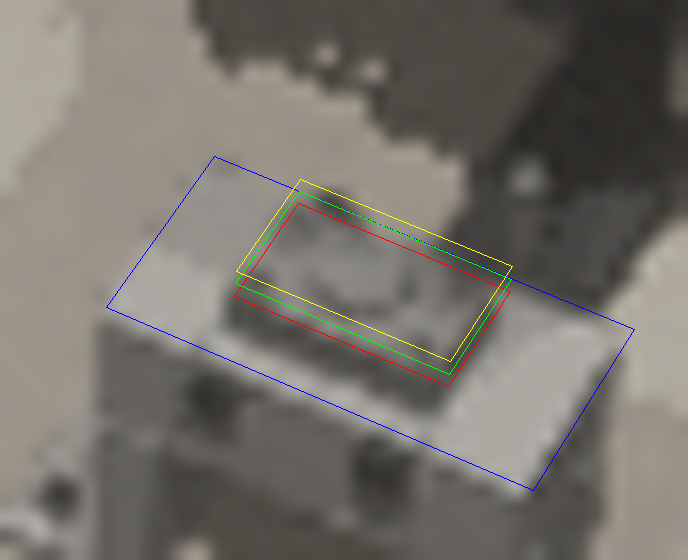

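Emit:
drive_tool(
  commands=[
    {"dx": 0,"dy": 0,"dz": -5,"yaw": 0},
    {"dx": 0,"dy": 0,"dz": -4,"yaw": 0},
    {"dx": 0,"dy": 0,"dz": -2,"yaw": 0},
    {"dx": 0,"dy": 0,"dz": -1,"yaw": 0},
    {"dx": 0,"dy": 0,"dz": 0,"yaw": 0},
  ],
)

```text
t: 19.0
eef_pos: [527.5, 135.7, 122.5]
tcp_rot: [3.142, -0.001, -3.105]
ft_force: [-0.5, 0.5, -4.7]
opening: 0.23
```

Emit:
drive_tool(
  commands=[
    {"dx": 0,"dy": 0,"dz": -0.5,"yaw": 0},
    {"dx": 0,"dy": 0,"dz": 0,"yaw": 0},
  ],
)

```text
t: 19.17
eef_pos: [527.6, 135.7, 122.5]
tcp_rot: [3.141, -0.0, -3.105]
ft_force: [-0.1, 0.3, -4.3]
opening: 0.228
```

Emit:
drive_tool(
  commands=[
    {"dx": 0,"dy": 0,"dz": -0.5,"yaw": 0},
    {"dx": 0,"dy": 0,"dz": 0,"yaw": 0},
  ],
)

```text
t: 19.33
eef_pos: [527.7, 135.7, 122.2]
tcp_rot: [3.142, 0.0, -3.105]
ft_force: [0.1, 0.7, -3.7]
opening: 0.229
```

Emit:
drive_tool(
  commands=[
    {"dx": 0,"dy": 0,"dz": -0.4,"yaw": 0},
    {"dx": 0,"dy": 0,"dz": 0,"yaw": 0},
  ],
)

```text
t: 19.5
eef_pos: [527.8, 135.8, 122.2]
tcp_rot: [3.141, 0.001, -3.105]
ft_force: [-0.1, -0.2, 3.6]
opening: 0.231
```

The foot is on the desk (force went from -4 to +3.6 N). Releasing now.

Emit:
drive_tool(
  commands=[
    {"dx": 0,"dy": 0,"dz": 0,"yaw": 0},
    {"dx": 0,"dy": 0,"dz": 0,"yaw": 0},
    {"dx": 0,"dy": 0,"dz": 0,"yaw": 0},
    {"dx": 0,"dy": 0,"dz": 0,"yaw": 0},
    {"dx": 0,"dy": 0,"dz": 0,"yaw": 0},
  ],
  grip=0.7,
)

```text
t: 19.92
eef_pos: [527.5, 135.8, 121.6]
tcp_rot: [3.141, -0.0, -3.105]
ft_force: [-0.2, -0.0, -0.1]
opening: 0.525
```

Emit:
drive_tool(
  commands=[
    {"dx": 0,"dy": 0,"dz": 15,"yaw": 0},
    {"dx": 0,"dy": 0,"dz": 25,"yaw": 0},
    {"dx": 0,"dy": 0,"dz": 30,"yaw": 0},
    {"dx": 0,"dy": 0,"dz": 30,"yaw": 0},
    {"dx": 0,"dy": 0,"dz": 0,"yaw": 0},
  ],
)

```text
t: 20.33
eef_pos: [529.4, 136.1, 226.8]
tcp_rot: [3.141, 0.008, -3.104]
ft_force: [0.6, -0.0, 0.4]
opening: 0.698
```

Emit:
drive_tool(
  commands=[
    {"dx": -15,"dy": 0,"dz": 10,"yaw": 0},
    {"dx": -15,"dy": 0,"dz": 0,"yaw": 0},
    {"dx": -15,"dy": 0,"dz": 0,"yaw": 0},
    {"dx": 0,"dy": 0,"dz": 0,"yaw": 0},
    {"dx": 0,"dy": 0,"dz": 0,"yaw": 0},
  ],
)

```text
t: 20.75
eef_pos: [482.6, 135.8, 231.8]
tcp_rot: [3.141, 0.001, -3.104]
ft_force: [0.9, 0.2, 1.1]
opening: 0.704
```

```bash
python3 - <<'E'
from h import *
for n in("wrist","scene","top"):
    im=env.read_camera(n); cv2.imwrite(f"pics/{n}12.png",cv2.cvtColor(im,cv2.COLOR_RGB2BGR))
K,r,t=cal("wrist"); np.savez("w12.npz",K=K,r=r,t=t)
s=env.state();print(s["eef_pos"],s["t"],s["ft_force"],s["opening"])
a=cv2.imread("pics/wrist12.png");b=cv2.imread("pics/scene12.png")[150:270,210:370]
cv2.imwrite("pics/scene12c.png",cv2.resize(b,None,fx=5,fy=5,interpolation=cv2.INTER_CUBIC))
E
```

```text
[483.33289019 135.7307951  231.46696596] 20.9 [0.94840779 0.20838066 0.05514955] 0.7002020118957889
```

View pics/wrist12.png

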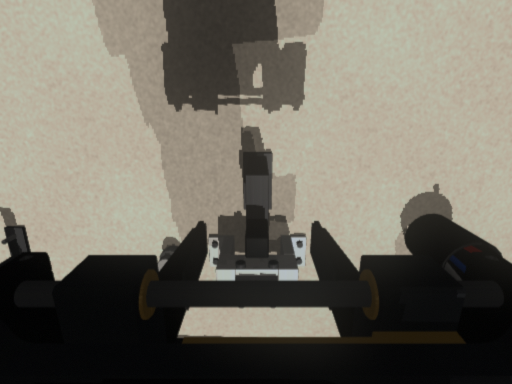

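View pics/scene12c.png

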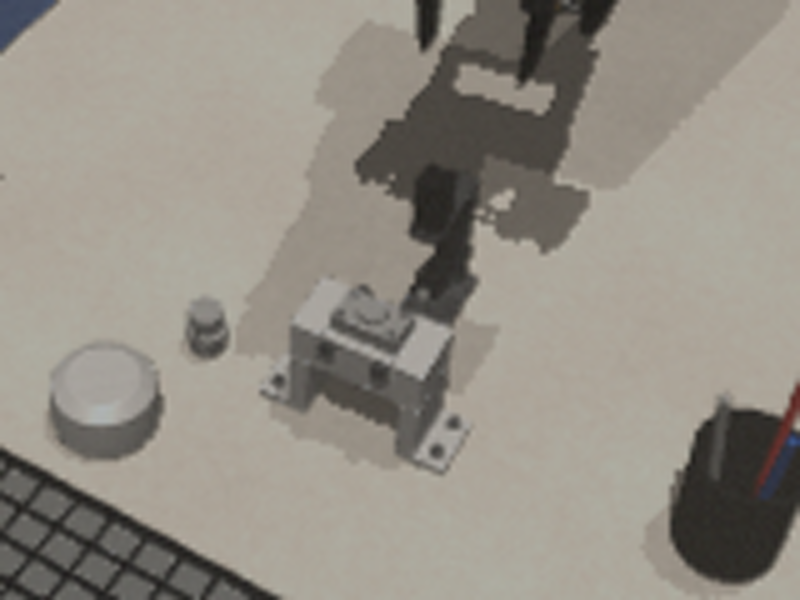

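Emit:
drive_tool(
  commands=[
    {"dx": 20,"dy": 0,"dz": 0,"yaw": 0},
    {"dx": 25,"dy": 0,"dz": 0,"yaw": 0},
    {"dx": 25,"dy": 0,"dz": 0,"yaw": 0},
    {"dx": 20,"dy": 0,"dz": 0,"yaw": 0},
    {"dx": 0,"dy": 0,"dz": 0,"yaw": 0},
  ],
  grip=1,
)

```text
t: 21.32
eef_pos: [576.0, 135.4, 230.7]
tcp_rot: [3.142, 0.001, -3.105]
ft_force: [-0.6, 0.0, -1.2]
opening: 0.972
```

Emit:
drive_tool(
  commands=[
    {"dx": 0,"dy": 0,"dz": 0,"yaw": 0},
    {"dx": 0,"dy": 0,"dz": 0,"yaw": 0},
  ],
)

```text
t: 21.48
eef_pos: [572.1, 135.7, 231.1]
tcp_rot: [3.142, -0.001, -3.105]
ft_force: [-1.0, 1.1, 0.2]
opening: 0.998
```

```bash
python3 - <<'E'
from h import *
im=env.read_camera("wrist"); b=cv2.cvtColor(im,cv2.COLOR_RGB2BGR); cv2.imwrite("pics/w13.png",b)
K,r,t=cal("wrist"); np.savez("w13.npz",K=K,r=r,t=t)
q=proj("wrist",[[617.2,138.8,94]])[0].astype(int); x0,y0=q-[70,65]; print(q,x0,y0)
cv2.imwrite("pics/w13c.png",cv2.resize(b[y0:y0+115,x0:x0+140],None,fx=5,fy=5,interpolation=cv2.INTER_CUBIC))
E
```

```text
[260 219] 190 154
```

View pics/w13c.png

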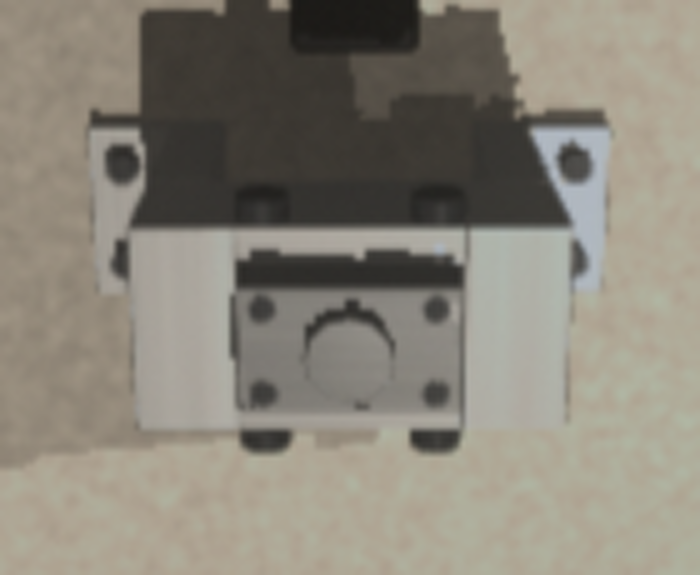

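```bash
python3 - <<'E'
from h import *
from scipy.optimize import least_squares
d=np.load("w13.npz")
px=(np.array([(133,227),(574,225),(137,430),(567,430),(236,290),(462,288),(238,412),(462,410)],float)+.5)/5-.5+[190,154]
def P(v):
    x,y,a,h,cx,cy,pt=v; sg=np.array([(-1,-1),(-1,1),(1,-1),(1,1)])
    ob=np.vstack([np.c_[sg*[25,50],np.full(4,94)],np.c_[sg*[15,25]+[cx,cy],94+h+sg[:,0]*15*pt]])
    c,s=np.cos(a),np.sin(a); w=ob@np.array([[c,s,0],[-s,c,0],[0,0,1]])+[x,y,0]
    return cv2.projectPoints(w,d["r"],d["t"],d["K"],None)[0].reshape(-1,2)
r=least_squares(lambda v:np.r_[(P(v)-px).ravel(),v[4:6]*1.0,v[6]*10],[617,139,.04,10,0,0,0])
print(r.x.round(3)); print((P(r.x)-px).round(1))
for n in("top",):
  env.read_camera(n)
  for q,z in {"spigot":0,"cap":0,"pencup":0,"mouse":0,"knockout_grip":137}.items():
    for e in env.place_of(q,n)[:2]: print(q,round(e["conf"],2),ray(n,e["pixel"],z).round()[:2])
E
```

```text
[ 6.17472e+02  1.38436e+02  3.90000e-02  1.08420e+01  1.80000e-01
 -4.73000e-01 -2.70000e-02]
[[-1.1  0.1]
 [ 0.5  0.2]
 [ 0.1  0.1]
 [-0.  -0.1]
 [-0.2 -0.4]
 [ 0.6 -0.1]
 [ 0.1 -0. ]
 [-0.   0.3]]
cap 0.78 [728. -10.]
pencup 0.63 [589. 412.]
mouse 0.59 [ 462. -441.]
knockout_grip 0.69 [ 602. -216.]
knockout_grip 0.65 [ 468. -399.]
```

```bash
python3 -c "
from cell import env
print(env.state()['t']); print(env.job_done())"
```

```text
21.8333
the job is handed in; nothing more can be done
None
```

The job is handed in at about 22 s. The cover stands about 12 mm proud, upright in its pocket, and the frame is released and standing on the desk clear of the nest.

- **Push:** The first probe, on the nest's centre line, went straight into the knockout hole with no contact on the plate. The rod met the cover at about 70 mm. It then pushed it up about 12 mm with about 4 to 6 N net of the frame's weight. That is less than the 8 to 16 N stated, but the pictures show the cover really rose.
- **Cover height:** From the arm's travel the cover is up 12.1 mm. My fit of the last wrist picture gives 10.8 mm, about 0.5 mm off centre and tilted about 0.03 rad. Both heights lie within 8 to 17 mm.
- **Frame:** I drew it straight out towards the robot and set it down. Its rod is about 90 mm from the nest's centre, and the scene picture shows it upright.
- **Bystanders:** I never moved near them. The last top picture put the cap, pen cup and mouse 10 to 16 mm from the first readings, which I take as network noise. The spigot was not detected in that picture, but it looked in place in the scene and wrist pictures.
- **Final network check:** In that top picture the network reported a knockout handle only at the small look-alike and at a spurious spot by the mouse. It did not find the real frame, which was under the gripper. I relied on the earlier pictures for the frame.

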